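Seat a shoe sole and clamp it through the guard window

ROBOT

A 6-joint arm with a two-finger parallel gripper is mounted at the origin on the work surface. World frame = base frame: x ahead of the robot, y to its left, z up, the work surface at z = 0. Lengths are in mm, angles in rad, forces in N, time in s.
With the tool pointing down it reaches from about 275 to 1000 mm from the base axis. Payload 8.4 kg.
Tool frame: the origin (TCP) lies between the finger pads; the fingertips stand r.nose_length ahead of it and the grasp point (between the pads) lies 8 mm behind it (r.nose_length is the distance from the TCP to the fingertips, in mm); y points along the fingers, x is the direction in which the jaws open and shut, and the axes are right-handed (so a half turn about y gives the same grasp; the last joint's range is limited). The gripper opens to 85 mm and grips with 20 to 120 N. Pads are 22 mm wide; open, the fingers measure 114 mm over their backs; the gripper's body (76 mm by 85 mm) begins 54 mm behind the grasp point. The pads swing forward as they close: fully open they stand 13 mm farther back than shut.
Start: joints at [-1.32, 0.353, 1.633, -0, 1.155, -0.002], TCP at [156.321, -605.138, 242.281] pointing down, gripper open.
Joint ranges: [-2.63, 2.63], [-0.92, 2.1], [0.06, 2.66], [-1.3, 4.44], [0, 2.69], [-3.02, 3.02]. Speed limits (rad/s): [2.22, 2.22, 2.79, 3.14, 3.14, 3.14].

INTERFACE

Orientations are given as [roll, pitch, yaw] about the fixed x, y, z axes, in that order (R = Rz(yaw) Ry(pitch) Rx(roll)).
In Python, from rig import r, cams, order gives the robot as it stands. The module is installed in compiled form; this text tells all that it offers.
- The arm moves only by the shell command python3 -m crank 'ROWS' [FORCE]. ROWS is JSON, a list of rows, each a list of 7 numbers: the turn, a rotation vector about the tool's x, y, z in degrees, then the shift along the tool's x, y, z in cm, then the opening, from -1 (shut) to 1 (fully open). A call has exactly 10 rows; each row shifts and turns the pose as measured when the row begins, along the tool's axes as they then stand; what a row does not reach is not made up. A row lasts 1/12 s, in which the tool goes at most 41.7 mm and 7.16 degrees, less where a joint would pass 70% of its speed; a pose out of reach is approached as far as the arm can. A call with a gripper value outside its range is refused whole. The fingers move at their own pace and stop on an object; FORCE is the grip in N (left out, the last holds). Time passes only in rows, so rows that do not move let the fingers close, or fill a call up. It gives the time, the measured TCP pose, the force and the opening at its end, in the units of the state.
- r.sense(): the state, without advancing time (a new reading comes with each control period).
- cams.grab_frame(name): name is "scene" or "side" or "wrist"; returns the picture (420x560x3 uint8, blue, green, red); there is no depth.
- cams.camera_info(name): a dict with "intrinsics" (3x3 intrinsics, pixels), "view" (4x4, takes a point from world to camera coordinates); the wrist camera has in their place "hand_eye" (4x4, takes a point from camera to tool coordinates, whose origin is the TCP and whose axes are the tool frame's). Camera axes: x right, y up, looking along -z (the intrinsics and any distortion apply to the point x, -y, -z); pixel columns grow to the right and rows downward; lengths in mm; the calibration is good to about 2 mm. A picture is of the moment at which its call begins: read the wrist's pose just before it. camera_info takes no time and is no camera call.
- order.sign_off(): hands the job in, once; it reports no verdict.
The state is a dict: "clock": time; "qpos": joint angles; "qvel": joint speeds; "joint_efforts": joint torques, N m; "eef_pos": TCP position; "tcp_rot": TCP orientation; "contact_force": force on the tool from outside, world axes, zero at the start; "wrist_torque": the same for the moment, N m; "opening": opening from 0.0 (shut) to 1.0 (fully open).
Only numpy, scipy, OpenCV 4.12 (cv2) and the standard library are available. Lean on these libraries where they do the work, as an engineer would, in place of code of your own. Each camera call takes 0.05 s, during which the arm holds its last target.

TASK

Push the black rubber sole along the channel of the sole press, without lifting it, until its rounded nose rests against the stop; then reach down through the guard window of the control box and press the lever with the broad flat pedal fully down, so that it stays down. Do not touch the guard frame or the box, do not press that lever before the sole is home, and leave the ball-ended lever and everything else on the bench alone.

Things in the scene. Friction and masses are not known exactly. Their poses are not given: they have to be found in the camera images.
- press: Fixed sole press. Origin on the bench on the channel's centre line; x along the channel to the stop. Bed top 12 mm up; rails 72 mm apart, tops 20 mm up, from x=-140 mm; stop plate's near face x=70, top 42 mm. Green column behind it; head x=20 to 95, 70 mm wide, 115 to 157 mm up, air cylinder on it to 212. Ram (38 mm round, x=46) hangs 64 mm up; the pedal lever lowers it 30 mm, just short of the sole.
- sole: Loose black rubber half sole, rigid, 120 (x) x 64 x 20 mm thick, about 0.16 kg, flat in the press channel, x along it. Origin: middle of its underside; straight rear edge at x=-60 mm, rounded nose at +60. Home (nose on the stop) its origin is at x=+10 mm in the press frame; it starts 45 to 85 mm short of that. A light push at the middle of its rear edge slides it; it stays where left.
- control: Guarded control box, fixed, 150 (x) x 230 (y) x 112 mm high; origin at the centre of its footprint on the bench. Closed walls all round and between its two levers; the top is a flat grey guard frame 6 mm thick with two windows side by side along y, each 90 (x) x 86 mm (y). Screw heads stand 2 mm proud of it. Neither frame nor box may be touched.
- window_left (a point): Centre of the window at y = +53 mm of the control box, level with the frame's top face, 112 mm above the bench.
- window_right (a point): Centre of the window at y = -53 mm of the control box, level with the frame's top face, 112 mm above the bench.
- pedal (a joint): Lever to press, hinge angle: 0 (up) to 0.42 rad (fully down, at its end stop). Starts at 0 to 0.06. A stiff hinge: it takes about 4 to 7 N on the pedal and stays where it is left.
- pedal_top (a point): Top centre of the pedal, a flat steel plate 32 (x) x 44 mm (y) on the lever to press, under either window, within 8 mm of its centre in x and y. Up: about 105 mm above the bench, 7 mm below the frame's top. Fully down: about 80 mm above the bench. The lever's hinge axis lies along y, 60 mm beyond the pedal on its +x side (control box axes), 89 mm above the bench.
- ball (a joint): The other lever, to be left alone, hinge angle: 0 (up) to 0.42 rad; starts at 0 to 0.06, stiff like the first.
- ball_top (a point): Top of the steel ball, 22 mm in diameter, at the end of the other lever (a thin rod), under the other window.
- tin: Bystander: low round black tin with a light lid, 72 mm diameter, 26 mm high, origin at the centre of its underside, on the bench in front of (-x side of) the control box.
- heel: Bystander: D-shaped black rubber heel, 65 x 60 x 24 mm, origin near the middle of its underside, on the bench in front of the control box.
- brush: Bystander: shoe brush with a wooden back, 170 x 52 x 46 mm, origin at the centre of its underside.
- jar: Bystander: amber glass jar, 72 mm diameter, 110 mm high, origin at the centre of its underside.
- cup: Bystander: open steel cup, 64 mm across its rim, 80 mm high, origin at the centre of its underside, beyond the press and the control box.
Mind the look-alikes: they are no part of the job. Leave any brown or pink look-alike of the sole alone.

How it is judged (in metres and radians):
On the way, in this order (a step that is already met when the one before it is completed fails the run):
1. the sole lies home: flat in the channel, its nose within 5 mm of the stop (x of sole in the frame of press above 0.005 m and z of sole in the frame of press below 0.018 m and angle between sole's own z axis and vertical below 0.1 rad and y of sole in the frame of press between -0.012 and 0.012 m and value of joint pedal below 0.15 rad), for 0.2 s.
2. the pedal lever is pressed fully down while the sole is home (x of sole in the frame of press above 0.005 m and z of sole in the frame of press below 0.018 m and angle between sole's own z axis and vertical below 0.1 rad and y of sole in the frame of press between -0.012 and 0.012 m and value of joint pedal above 0.35 rad), for 0.1 s.
At the end, for the whole second after the job is handed in: The sole lies flat in the channel, still, its nose within 5 mm of the stop; the pedal lever is down past 0.35 of its 0.42 rad; the ball-ended lever is up (below 0.12 rad) (all of step 2 and value of joint ball below 0.12 rad and linear speed of sole below 0.01 m/s); the robot touches nothing.
It fails at once if the guard frame or the control box is touched by the robot (over 0.5 N) (contact force between any of the fingers, the arm and control above 0.5 N).
It fails at once if the pedal lever is pressed (past 0.15 rad) while the sole is not home (over 5 mm from the stop) (value of joint pedal above 0.15 rad and x of sole in the frame of press below 0.005 m).
It fails at once if the ball-ended lever is pressed (past 0.12 rad) (value of joint ball above 0.12 rad).
It fails at once if the sole is lifted (over 8 mm) or tipped (over 0.25 rad) (z of sole in the frame of press above 0.02 m or angle between sole's own z axis and vertical above 0.25 rad).
It fails at once if another thing on the bench is shifted by more than 20 mm (distance of any of tin, heel, brush, jar, cup from where it was at the start of the episode above 0.02 m).
It also fails if it takes over 51 s, if anything falls off the work surface, if the arm or the gripper's body presses on something with over 40 N, if the wrist force passes 120 N, or if a joint passes its speed limit or range.

## Working session

There is one attempt and no reset: what is moved stays moved. The work goes in short steps, Python scripts to look and compute and a shell command to move; the robot and the scene stay as the last step left them, time stands still between calls to the robot, and variables do not carry over. Pictures are saved under pics/ and viewed, and the job is handed in when it is done.

```bash
mkdir -p pics; python3 - <<'E'
from rig import r,cams,order
import cv2
for n in("scene","side","wrist"):
    s=r.sense()
    cv2.imwrite(f"pics/{n}0.png",cams.grab_frame(n)); i=cams.camera_info(n); print(n,{k:(v.tolist() if hasattr(v,'tolist') else v) for k,v in i.items()})
print(r.sense(), r.nose_length)
E
```

```text
scene {'intrinsics': [[499.5741119861379, 0.0, 283.4108494419604], [0.0, 499.5741119861379, 212.7798894788677], [0.0, 0.0, 1.0]], 'view': [[-0.7791292019255869, 0.6267961299115279, -0.009181407012469332, 439.19154488403296], [-0.3431815085896383, -0.4142381909981487, 0.8429906128069998, 87.42251407578983], [0.524579964227512, 0.659949492496594, 0.5378499126006715, -2009.7994378440728], [0.0, 0.0, 0.0, 1.0]]}
side {'intrinsics': [[379.1731670696153, 0.0, 277.64462047816727], [0.0, 379.1731670696153, 210.65272208370334], [0.0, 0.0, 1.0]], 'view': [[0.9992316687705683, -0.03781263426348252, 0.010309064751034288, -564.6257072312925], [0.013153323748279875, 0.5713188585181422, 0.8206227829983149, -101.26755540843392], [-0.03691967226774702, -0.8198566744203424, 0.5713772582174225, -1156.7727511161283], [0.0, 0.0, 0.0, 1.0]]}
wrist {'intrinsics': [[294.0680282909763, 0.0, 275.9722041472377], [0.0, 294.0680282909763, 211.73249350418806], [0.0, 0.0, 1.0]], 'hand_eye': [[0.99999878195063, -0.00018590287869770875, -0.0015496894442994025, -0.5796078782599468], [-0.0014243378176155216, 0.2973182698774553, -0.9547773654935771, -131.03080233791817], [0.0006382468451873886, 0.9547784098088907, 0.29731764294062374, 75.78862440907743], [0.0, 0.0, 0.0, 1.0]]}
{'clock': 0.15, 'qpos': array([-1.32036893e+00,  3.53500456e-01,  1.63399385e+00,  1.45923117e-05,
        1.15518653e+00, -2.41627862e-03]), 'qvel': array([ 0.00048226,  0.00035154, -0.00271384,  0.00012517,  0.00072659,
        0.00207362]), 'joint_efforts': array([-1.15144747e-03, -6.05633783e+01, -3.42339420e+01, -8.88087607e-05,
        6.13229116e-03,  2.62902643e-05]), 'eef_pos': array([ 156.25248573, -604.77439378,  241.71393556]), 'tcp_rot': array([-1.57078035e+00,  1.08815377e-03, -1.31795854e+00]), 'contact_force': array([ 0.38804567, -0.61573267,  0.96620329]), 'wrist_torque': array([-0.02518949,  0.02602579,  0.00218748]), 'opening': 0.9981849247737564} 11.0
```

View pics.

View pics/scene0.png

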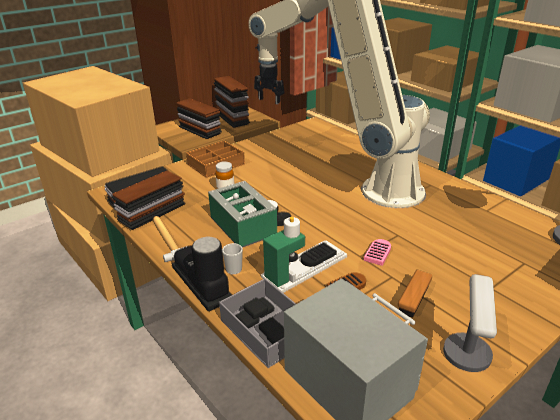

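View pics/side0.png

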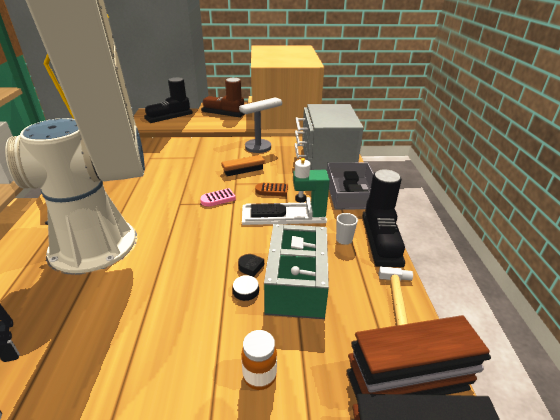

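View pics/wrist0.png

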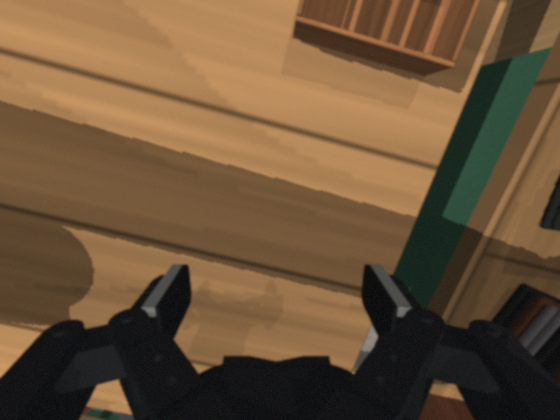

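```bash
cat > h.py <<'E'
import numpy as np
from rig import r,cams,order
def ray(cam,u,v,z):
    i=cams.camera_info(cam);K=np.array(i["intrinsics"]);V=np.array(i["view"])
    d=np.linalg.inv(K)@[u,v,1];d=np.array([d[0],-d[1],-d[2]])
    R=V[:3,:3];t=V[:3,3];c=-R.T@t;w=R.T@d
    return c+w*(z-c[2])/w[2]
def proj(cam,P):
    i=cams.camera_info(cam);K=np.array(i["intrinsics"]);V=np.array(i["view"])
    p=V[:3,:3]@np.asarray(P,float)+V[:3,3];q=K@[p[0],-p[1],-p[2]];return q[:2]/q[2]
E
python3 - <<'E'
import cv2
a=cv2.imread("pics/side0.png")[160:320,200:360];cv2.imwrite("pics/side0z.png",cv2.resize(a,(800,600) if 0 else None,fx=3.75,fy=3.75,interpolation=cv2.INTER_CUBIC)) if 0 else cv2.imwrite("pics/side0z.png",cv2.resize(a,(600,600),interpolation=cv2.INTER_CUBIC))
a=cv2.imread("pics/scene0.png")[170:295,190:350];cv2.imwrite("pics/scene0z.png",cv2.resize(a,(768,600),interpolation=cv2.INTER_CUBIC))
E
```

```text
(no output)
```

View pics/side0z.png

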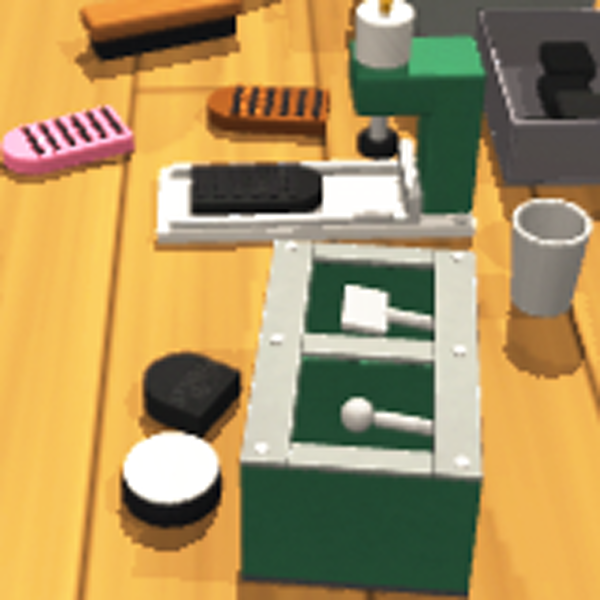

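View pics/scene0z.png

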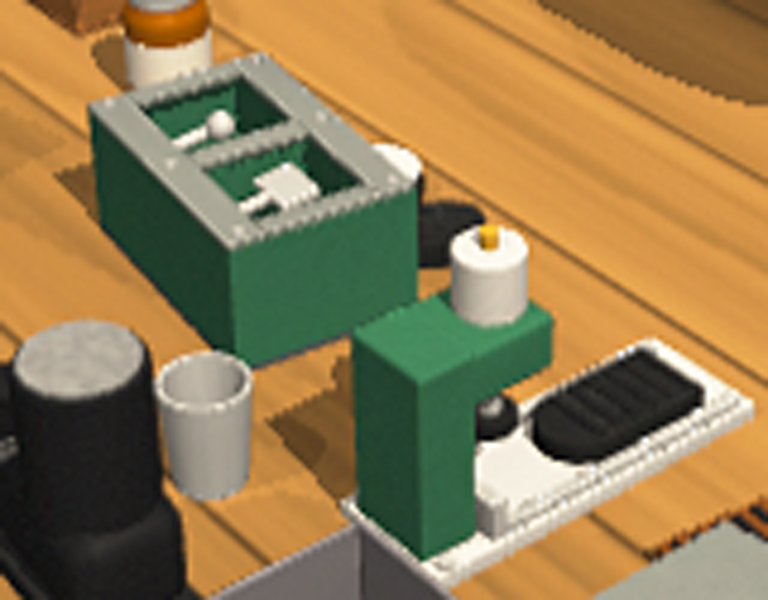

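```bash
python3 - <<'E'
from h import *
from scipy.optimize import least_squares
S=lambda p:(200+p[0]/3.75-.4,160+p[1]/3.75-.4)
C=lambda p:(190+p[0]/4.8-.4,170+p[1]/4.8-.4)
loc=np.array([[-75,115],[75,115],[75,-115],[-75,-115]])
so=[S(p) for p in[(275,243),(476,248),(481,472),(241,462)]]
co=[C(p) for p in[(416,183),(232,248),(90,103),(262,55)]]
for o,n in((so,'side'),(co,'scene')): print(n,[ray(n,*p,112)[:2].round(0) for p in o])
def res(q):
    c,s=np.cos(q[2]),np.sin(q[2]);w=loc@np.array([[c,s],[-s,c]])+q[:2]
    return np.concatenate([(proj(n,[*a,112])-b) for o,n in((so,'side'),(co,'scene')) for a,b in zip(w,o)])
f=least_squares(res,[600,-100,0]);print(f.x,f.fun.round(1))
print('pedal',ray('side',*S((366,309)),104),ray('scene',*C((286,186)),104))
print('ball',ray('side',*S((357,410)),100),ray('scene',*C((221,123)),100))
for n,p,z in(('far rail end',(160,168),20),('near rail end',(158,232),20),('sole rear far',(192,167),32),('sole rear near',(191,207),32),('sole nose',(322,185),32),('cup',(550,225),80),('cyl top',(385,18),212),('tin',(172,465),26),('heel',(192,385),24)): print(n,ray('side',*S(p),z).round(0))
for n,p,z in(('far rail end',(752,402),20),('near rail end',(655,340),20),('sole rear near',(643,350),32),('sole rear far',(703,385),32),('sole nose',(548,430),32),('cup',(204,380),80),('cyl top',(489,250),212),): print(n,ray('scene',*C(p),z).round(0))
E
```

```text
side [array([548., -64.]), array([698., -73.]), array([ 668., -300.]), array([ 521., -287.])]
scene [array([548., -57.]), array([696., -71.]), array([ 666., -302.]), array([ 524., -280.])]
[ 6.08297738e+02 -1.79467426e+02 -1.16520159e-01] [-0.5 -1.5 -0.5  0.1  0.7  0.8 -0.3 -0.8  0.2 -0.1 -0.6 -0.4 -0.8  0.2
  0.1 -0.8]
pedal [ 611.16586151 -132.53412474  104.        ] [ 614.24476072 -122.85484172  104.        ]
ball [ 597.5029097  -230.97000725  100.        ] [ 596.39028442 -231.91210902  100.        ]
far rail end [450. 176.  20.]
near rail end [452.  77.  20.]
sole rear far [480. 159.  32.]
sole rear near [480.  97.  32.]
sole nose [596. 128.  32.]
cup [770.  -2.  80.]
cyl top [641. 102. 212.]
tin [ 473. -205.   26.]
heel [ 485. -121.   24.]
far rail end [456. 194.  20.]
near rail end [458.  99.  20.]
sole rear near [484. 114.  32.]
sole rear far [480. 170.  32.]
sole nose [593. 141.  32.]
cup [772.   5.  80.]
cyl top [659. 159. 212.]
```

```bash
cat >> h.py <<'E'
from scipy.spatial.transform import Rotation as Ro
def pose():
    s=r.sense();return s,Ro.from_euler('xyz',s['tcp_rot'])
def plan(tgt,yaw=0.,n=10):
    """per-row turn (deg) and tool shifts (cm) to reach target"""
    s,R=pose();p=np.array(s['eef_pos']);G=Ro.from_euler('xyz',[-np.pi/2,0,yaw])
    rv=(R.inv()*G).as_rotvec(degrees=True);print('clock',s['clock'],'pos',p.round(1),'turn',rv.round(2),'dist',np.linalg.norm(tgt-p).round(1))
    for k in range(n):
        Rk=R*Ro.from_rotvec(rv*k/n,degrees=True)
        print((rv/n).round(2),(Rk.inv().apply((np.array(tgt)-p)/n)/10).round(2))
E
python3 - <<'E'
from h import *
plan(np.array([430,0,250.]),0.,18)
E
```

```text
clock 0.15 pos [ 156.3 -604.8  241.7] turn [-4.000e-02 -7.551e+01 -5.000e-02] dist 663.9
[-0.  -4.2 -0. ] [-2.87 -0.04  2.31]
[-0.  -4.2 -0. ] [-2.7  -0.04  2.52]
[-0.  -4.2 -0. ] [-2.5  -0.04  2.71]
[-0.  -4.2 -0. ] [-2.3  -0.04  2.88]
[-0.  -4.2 -0. ] [-2.08 -0.04  3.04]
[-0.  -4.2 -0. ] [-1.85 -0.04  3.19]
[-0.  -4.2 -0. ] [-1.62 -0.04  3.32]
[-0.  -4.2 -0. ] [-1.37 -0.04  3.42]
[-0.  -4.2 -0. ] [-1.12 -0.04  3.52]
[-0.  -4.2 -0. ] [-0.85 -0.04  3.59]
[-0.  -4.2 -0. ] [-0.59 -0.05  3.64]
[-0.  -4.2 -0. ] [-0.32 -0.05  3.67]
[-0.  -4.2 -0. ] [-0.05 -0.05  3.69]
[-0.  -4.2 -0. ] [ 0.22 -0.05  3.68]
[-0.  -4.2 -0. ] [ 0.49 -0.05  3.66]
[-0.  -4.2 -0. ] [ 0.75 -0.05  3.61]
[-0.  -4.2 -0. ] [ 1.01 -0.05  3.55]
[-0.  -4.2 -0. ] [ 1.27 -0.05  3.46]
```

```bash
python3 -m crank '[[0,-4.2,0,-2.9,0,2.3,1],[0,-4.2,0,-2.7,0,2.5,1],[0,-4.2,0,-2.5,0,2.7,0],[0,-4.2,0,-2.3,0,2.9,-1],[0,-4.2,0,-2.1,0,3.0,-1],[0,-4.2,0,-1.9,0,3.2,-1],[0,-4.2,0,-1.6,0,3.3,-1],[0,-4.2,0,-1.4,0,3.4,-1],[0,-4.2,0,-1.1,0,3.5,-1],[0,-4.2,0,-0.9,0,3.6,-1]]'; python3 - <<'E'
from h import *
plan(np.array([430,0,250.]),0.,9)
E
```

```text
clock: 0.98
eef_pos: [304.0, -257.8, 238.5]
tcp_rot: [-1.571, 0.001, -0.562]
contact_force: [1.3, 0.1, -0.2]
opening: 0.003
clock 0.9833 pos [ 304.  -257.8  238.5] turn [ -0.   -32.22  -0.06] dist 287.2
[-0.   -3.58 -0.01] [-0.34 -0.13  3.17]
[-0.   -3.58 -0.01] [-0.14 -0.13  3.19]
[-0.   -3.58 -0.01] [ 0.05 -0.13  3.19]
[-0.   -3.58 -0.01] [ 0.25 -0.13  3.18]
[-0.   -3.58 -0.01] [ 0.45 -0.13  3.16]
[-0.   -3.58 -0.01] [ 0.65 -0.13  3.12]
[-0.   -3.58 -0.01] [ 0.84 -0.13  3.08]
[-0.   -3.58 -0.01] [ 1.03 -0.13  3.02]
[-0.   -3.58 -0.01] [ 1.22 -0.13  2.95]
```

```bash
python3 -m crank '[[0,-3.6,0,-0.3,-0.1,3.2,-1],[0,-3.6,0,-0.1,-0.1,3.2,-1],[0,-3.6,0,0.1,-0.1,3.2,-1],[0,-3.6,0,0.3,-0.1,3.2,-1],[0,-3.6,0,0.5,-0.1,3.2,-1],[0,-3.6,0,0.7,-0.1,3.1,-1],[0,-3.6,0,0.8,-0.1,3.1,-1],[0,-3.6,0,1.0,-0.1,3.0,-1],[0,-3.6,0,1.2,-0.1,2.9,-1],[0,0,0,0,0,0,-1]]'; python3 - <<'E'
from h import *
import cv2
s=r.sense(); np.savez('p1.npz',p=s['eef_pos'],e=s['tcp_rot']); cv2.imwrite('pics/w1.png',cams.grab_frame('wrist'));print(s['eef_pos'],s['tcp_rot'],r.sense()['eef_pos'])
E
```

```text
clock: 1.82
eef_pos: [432.0, 21.4, 248.7]
tcp_rot: [-1.569, -0.003, 0.04]
contact_force: [0.2, -0.1, 1.1]
opening: -0.002
[431.98400206  21.44339144 248.70315619] [-1.56919278 -0.00304649  0.04019239] [430.81986014  19.84294678 248.36513157]
```

View pics/w1.png

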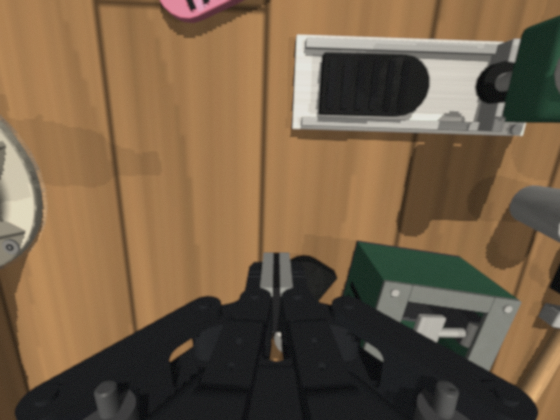

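```bash
cat >> h.py <<'E'
def wray(f,u,v,z):
    d=np.load(f);i=cams.camera_info('wrist');K=np.array(i['intrinsics']);H=np.array(i['hand_eye'])
    q=np.linalg.inv(K)@[u,v,1];q=H[:3,:3]@[q[0],-q[1],-q[2]]
    R=Ro.from_euler('xyz',d['e']);c=d['p']+R.apply(H[:3,3]);w=R.apply(q)
    return c+w*(z-c[2])/w[2]
def tproj(P):
    i=cams.camera_info('wrist');K=np.array(i['intrinsics']);H=np.linalg.inv(np.array(i['hand_eye']))
    p=H[:3,:3]@np.asarray(P,float)+H[:3,3];q=K@[p[0],-p[1],-p[2]];return q[:2]/q[2]
def wproj(f,P):
    d=np.load(f);return tproj(Ro.from_euler('xyz',d['e']).inv().apply(np.asarray(P,float)-d['p']))
def snap(name,f):
    import cv2
    s=r.sense();np.savez(f,p=s['eef_pos'],e=s['tcp_rot']);cv2.imwrite(f'pics/{name}.png',cams.grab_frame('wrist'))
E
python3 - <<'E'
from h import *
import cv2
a=cv2.imread("pics/w1.png")
cv2.imwrite("pics/w1a.png",cv2.resize(a[20:150,280:540],(780,390),interpolation=cv2.INTER_CUBIC))
cv2.imwrite("pics/w1b.png",cv2.resize(a[230:400,180:530],None,fx=2.2,fy=2.2,interpolation=cv2.INTER_CUBIC))
for y in(11,0,-8,-21,-40,-60):
  for x in(0,15,25,40): print(y,x,tproj([x,y,11]).round(0),tproj([x,y,0]).round(0))
E
```

```text
11 0 [276. 250.] [276. 269.]
11 15 [305. 250.] [304. 269.]
11 25 [324. 250.] [323. 269.]
11 40 [352. 250.] [351. 269.]
0 0 [276. 259.] [276. 279.]
0 15 [307. 259.] [306. 279.]
0 25 [327. 259.] [326. 279.]
0 40 [358. 259.] [356. 279.]
-8 0 [276. 267.] [276. 288.]
-8 15 [309. 267.] [308. 288.]
-8 25 [330. 267.] [329. 288.]
-8 40 [362. 267.] [360. 288.]
-21 0 [276. 282.] [276. 304.]
-21 15 [312. 282.] [311. 304.]
-21 25 [335. 282.] [334. 304.]
-21 40 [371. 282.] [368. 304.]
-40 0 [277. 309.] [277. 335.]
-40 15 [318. 309.] [317. 335.]
-40 25 [346. 309.] [344. 335.]
-40 40 [387. 309.] [384. 335.]
-60 0 [277. 351.] [277. 380.]
-60 15 [327. 351.] [325. 380.]
-60 25 [361. 351.] [358. 380.]
-60 40 [411. 351.] [406. 380.]
```

View pics/w1a.png

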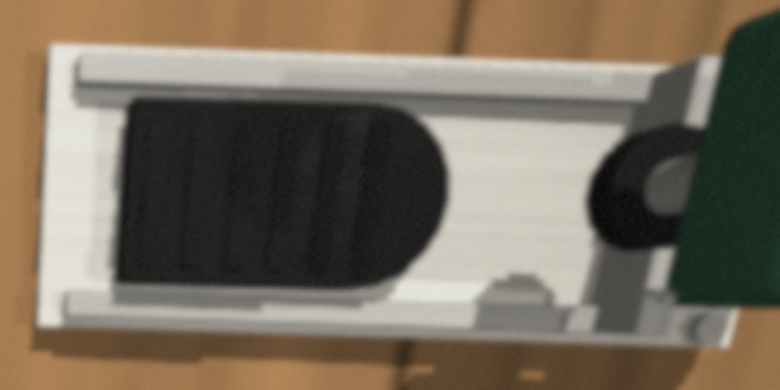

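View pics/w1b.png

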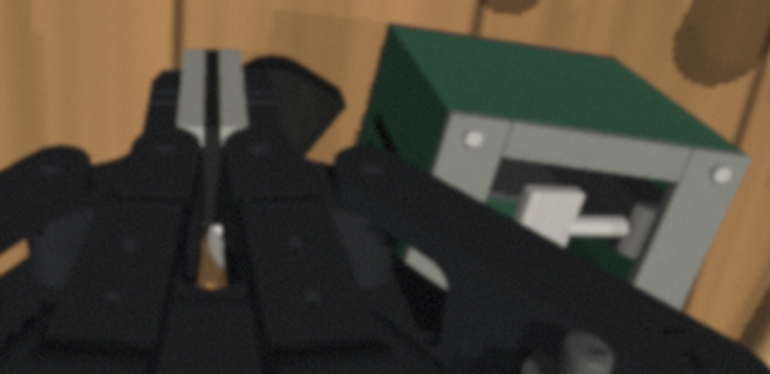

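```bash
python3 - <<'E'
from h import *
A=lambda p:(280+p[0]/3-.33,20+p[1]/3-.33)
B=lambda p:(180+p[0]/2.2-.3,230+p[1]/2.2-.3)
for n,p,z in(('base TL',(52,45),12),('base BL',(40,325),12),('base BR',(728,347),12),('upper rail TL',(80,56),20),('upper rail inner L',(75,85),20),('low rail inner L',(67,292),20),('low rail inner R?',(480,302),20),('low rail outer L',(66,318),20),('up rail inner R',(648,98),20),('up rail outer R',(690,66),20),('sole TL',(133,100),32),('sole BL',(118,281),32),('nose',(447,188),32),('stop top?',(640,70),42)): print(n,wray('p1.npz',*A(p),z).round(1))
for n,p,z in(('fr TL',(452,110),112),('fr TR',(748,158),112),('win TL',(500,155),112),('win TR',(678,183),112),('ped TL',(528,185),104),('ped TR',(583,190),104)): print(n,wray('p1.npz',*B(p),z).round(1))
E
```

```text
base TL [449.  188.7  12. ]
base BL [450.3  89.6  12. ]
base BR [729.4  92.4  12. ]
upper rail TL [458.9 183.6  20. ]
upper rail inner L [457.7 174.2  20. ]
low rail inner L [459.6 102.5  20. ]
low rail inner R? [620.9 105.4  20. ]
low rail outer L [459.9  92.8  20. ]
up rail inner R [667.8 178.7  20. ]
up rail outer R [680.3 189.7  20. ]
sole TL [477.6 167.8  32. ]
sole BL [477.4 107.   32. ]
nose [594.3 143.9  32. ]
stop top? [648.2 182.1  42. ]
fr TL [547.8 -54.4 112. ]
fr TR [694.2 -74.7 112. ]
win TL [574.5 -77.7 112. ]
win TR [664. -90. 112.]
ped TL [596.  -99.7 104. ]
ped TR [ 624.2 -101.5  104. ]
```

```bash
python3 - <<'E'
from h import *
plan(np.array([452,138.5,80.]),0.018,7)
E
```

```text
clock 1.8667 pos [430.8  19.8 248.4] turn [-0.03  1.16  0.09] dist 207.1
[-0.    0.17  0.01] [0.36 2.41 1.68]
[-0.    0.17  0.01] [0.36 2.41 1.68]
[-0.    0.17  0.01] [0.35 2.41 1.68]
[-0.    0.17  0.01] [0.35 2.41 1.68]
[-0.    0.17  0.01] [0.35 2.41 1.69]
[-0.    0.17  0.01] [0.34 2.41 1.69]
[-0.    0.17  0.01] [0.34 2.41 1.69]
```

```bash
python3 -m crank '[[0,0.2,0,0.3,2.4,1.7,-1],[0,0.2,0,0.3,2.4,1.7,-1],[0,0.2,0,0.3,2.4,1.7,-1],[0,0.2,0,0.3,2.4,1.7,-1],[0,0.2,0,0.3,2.4,1.7,-1],[0,0.2,0,0.3,2.4,1.7,-1],[0,0,0,0.3,2.2,1.6,-1],[0,0,0,0,0,0,-1],[0,0,0,0,0,0,-1],[0,0,0,0,0,0,-1]]'; python3 - <<'E'
from h import *
plan(np.array([453,138.5,27.]),0.018,1)
snap('w2','p2.npz')
print(wproj('p2.npz',[453,138.5,16]))
E
```

```text
clock: 2.7
eef_pos: [448.8, 134.7, 76.9]
tcp_rot: [-1.575, -0.003, 0.006]
contact_force: [-1.0, -0.3, 0.9]
opening: -0.0
clock 2.7 pos [448.8 134.7  76.9] turn [ 0.27 -0.67  0.15] dist 50.2
[ 0.27 -0.67  0.15] [0.41 4.98 0.4 ]
[282.02141458 228.73245093]
```

View pics/w2.png

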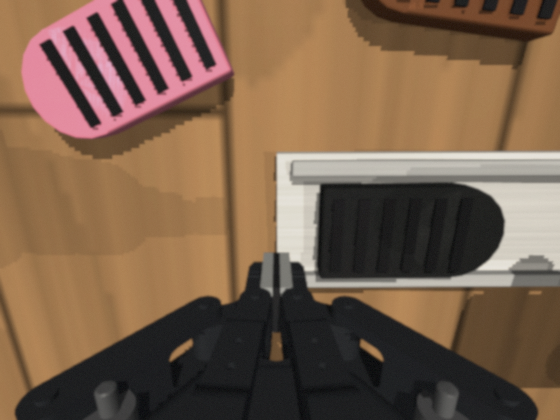

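```bash
python3 - <<'E'
from h import *
import cv2
a=cv2.imread("pics/w2.png");cv2.imwrite("pics/w2a.png",cv2.resize(a[145:295,260:560],(800,400),interpolation=cv2.INTER_CUBIC))
for n,p,z in(('base TL',(278,154),12),('up rail out L',(293,161),20),('up rail inner L',(292,177),20),('up inner R',(559,177),20),('sole TL',(321,185),32),('sole BL',(319,277),32),('nose',(503,225),32)): print(n,wray('p2.npz',*p,z).round(1))
E
```

```text
base TL [449.8 189.4  12. ]
up rail out L [459.2 186.   20. ]
up rail inner L [458.9 175.7  20. ]
up inner R [631.6 176.8  20. ]
sole TL [475.9 173.2  32. ]
sole BL [477.9 110.   32. ]
nose [593.3 148.   32. ]
```

View pics/w2a.png

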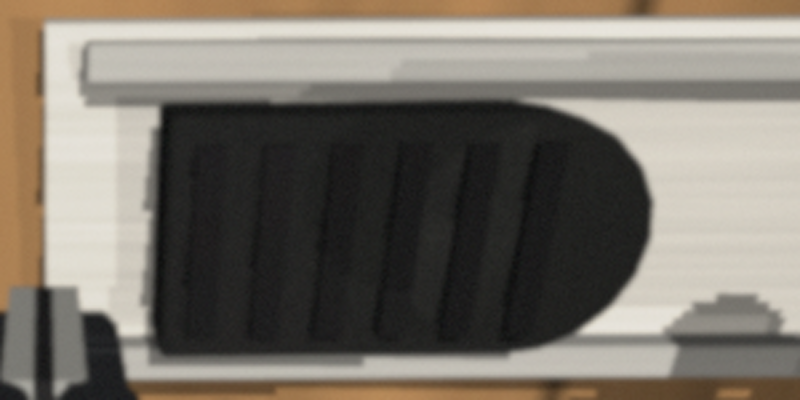

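```bash
python3 -m crank '[[0,-0.4,0,0.1,1.2,0.1,-1],[0,-0.3,0,0.1,1.2,0.1,-1],[0,0,0,0.1,1.0,0.1,-1],[0,0,0,0.1,0.8,0.1,-1],[0,0,0,0,0.4,0.1,-1],[0,0,0,0,0,0,-1],[0,0,0,0,0,0,-1],[0,0,0,0,0,0,-1],[0,0,0,0,0,0,-1],[0,0,0,0,0,0,-1]]'; python3 - <<'E'
from h import *
plan(np.array([465,140.5,27.]),0.018,1)
E
```

```text
clock: 3.58
eef_pos: [458.1, 136.0, 37.0]
tcp_rot: [-1.573, -0.015, 0.012]
contact_force: [0.4, 0.1, 0.1]
opening: -0.001
clock 3.5833 pos [458.1 136.   37. ] turn [ 0.11 -0.34  0.85] dist 12.9
[ 0.11 -0.34  0.85] [0.68 1.01 0.44]
```

```bash
python3 -m crank '[[0,0,0.4,0,0.4,0.2,-1],[0,-0.3,0.4,0,0.4,0.2,-1],[0,0,0,0,0.2,0,-1],[0,0,0,0,0,0,-1],[0,0,0,0,0,0,-1],[0,0,0,0,0,0,-1],[0,0,0,0,0,0,-1],[0,0,0,0,0,0,-1],[0,0,0,0,0,0,-1],[0,0,0,0,0,0,-1]]'; python3 - <<'E'
from h import *
plan(np.array([465,140.5,27.]),0.018,1)
E
```

```text
clock: 4.42
eef_pos: [458.4, 140.8, 26.3]
tcp_rot: [-1.573, 0.0, 0.018]
contact_force: [0.4, -0.9, 0.1]
opening: -0.001
clock 4.4167 pos [458.4 140.8  26.3] turn [ 0.11  0.02 -0.01] dist 6.7
[ 0.11  0.02 -0.01] [ 0.66 -0.07 -0.04]
```

```bash
python3 -m crank '[[0,0,0,0.5,0,0,-1],[0,0,0,0.5,0,0,-1],[0,0,0,0.5,0,0,-1],[0,0,0,0.5,0,0,-1],[0,0,0,0.5,0,0,-1],[0,0,0,0.5,0,0,-1],[0,0,0,0.5,0,0,-1],[0,0,0,0.5,0,0,-1],[0,0,0,0.2,0,0,-1],[0,0,0,0,0,0,-1]]'; python3 - <<'E'
from h import *
plan(np.array([538,140.5,27.]),0.018,1)
snap('w3','p3.npz')
E
```

```text
clock: 5.25
eef_pos: [504.4, 141.3, 26.1]
tcp_rot: [-1.573, 0.002, 0.018]
contact_force: [-1.0, 0.4, -0.2]
opening: 0.001
clock 5.25 pos [504.4 141.3  26.1] turn [ 0.13 -0.   -0.11] dist 33.6
[ 0.13 -0.   -0.11] [ 3.35 -0.09 -0.14]
```

View pics/w3.png

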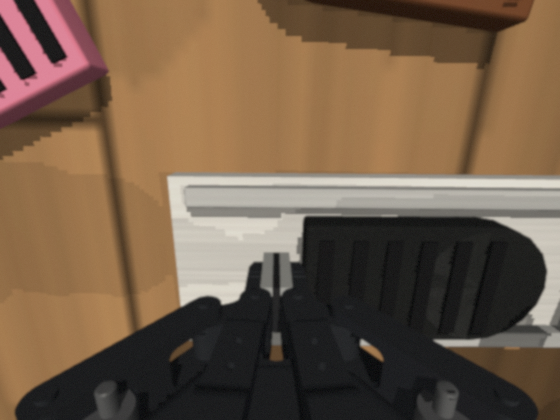

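```bash
python3 -c "
from h import *
print(wray('p3.npz',303,219,32),wray('p3.npz',546,273,32))"; python3 -m crank '[[0,0,0,0.4,0,0,-1],[0,0,0,0.4,0,0,-1],[0,0,0,0.4,0,0,-1],[0,0,0,0.4,0,0,-1],[0,0,0,0.3,0,0,-1],[0,0,0,0.3,0,0,-1],[0,0,0,0.2,0,0,-1],[0,0,0,0.2,0,0,-1],[0,0,0,0.2,0,0,-1],[0,0,0,0,0,0,-1]]'; python3 -c "
from h import *
print(r.sense()['contact_force'])"
```

```text
[515.75820112 175.45024334  32.        ] [632.71885684 150.49953689  32.        ]
clock: 6.13
eef_pos: [534.5, 141.7, 25.9]
tcp_rot: [-1.573, 0.003, 0.018]
contact_force: [-0.0, -0.2, 0.4]
opening: 0.001
[-0.00393764 -0.18542607  0.40143464]
```

```bash
python3 -m crank '[[0,0,0,0.1,0,0,-1],[0,0,0,0.1,0,0,-1],[0,0,0,0,0,0,-1],[0,0,0,0.1,0,0,-1],[0,0,0,0,0,0,-1],[0,0,0,0,0,0,-1],[0,0,0,0,0,0,-1],[0,0,0,0,0,0,-1],[0,0,0,0,0,0,-1],[0,0,0,0,0,0,-1]]'; python3 -c "
from h import *
snap('w4','p4.npz')"
```

```text
clock: 6.97
eef_pos: [535.9, 141.7, 25.7]
tcp_rot: [-1.574, 0.006, 0.018]
contact_force: [-2.4, 0.0, 1.6]
opening: -0.002
```

View pics/w4.png

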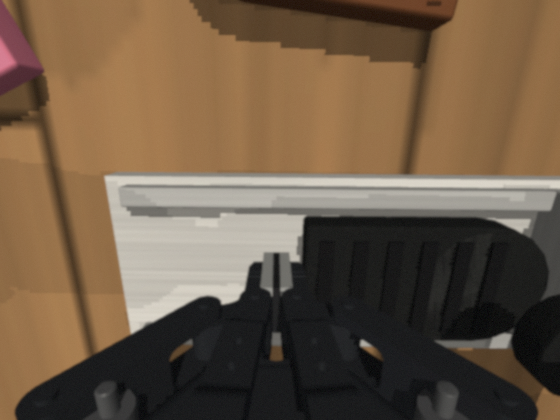

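```bash
python3 -m crank '[[0,0,0,0.2,0,0,-1],[0,0,0,0.2,0,0,-1],[0,0,0,0.2,0,0,-1],[0,0,0,0.2,0,0,-1],[0,0,0,0.2,0,0,-1],[0,0,0,0.2,0,0,-1],[0,0,0,0.2,0,0,-1],[0,0,0,0.2,0,0,-1],[0,0,0,0.2,0,0,-1],[0,0,0,0.2,0,0,-1]]'
```

```text
clock: 7.85
eef_pos: [535.9, 140.7, 23.8]
tcp_rot: [-1.578, 0.047, 0.016]
contact_force: [-9.4, 2.5, 8.4]
opening: 0.002
```

```bash
python3 -m crank '[[0,0,0,-0.5,0,0,-1],[0,0,0,-1.0,-0.2,0,-1],[0,0,-1.3,-1.0,-0.3,0,-1],[0,0,-1.3,-1,-1,0,-1],[0,0,0,-1,-3,0,-1],[0,0,0,-1,-3,-1,-1],[0,0,0,-1,-3,-2,-1],[0,0,0,0,-3,-2,-1],[0,0,0,0,-3,-2,-1],[0,0,0,0,0,0,-1]]';  python3 - <<'E'
from h import *
import cv2
plan(np.array([600,-126,240.]),-.1165,1)
snap('w5','p5.npz')
a=cams.grab_frame('side');cv2.imwrite('pics/s5.png',cv2.resize(a[180:320,230:370],(600,600),interpolation=cv2.INTER_CUBIC))
E
```

```text
clock: 8.68
eef_pos: [466.8, 69.0, 196.2]
tcp_rot: [-1.579, -0.006, 0.021]
contact_force: [1.3, 0.2, 0.5]
opening: -0.003
clock 8.6833 pos [466.8  69.  196.2] turn [0.46 7.85 0.38] dist 240.1
[0.46 7.85 0.38] [ 12.94  -4.13 -19.8 ]
```

View pics/w5.png

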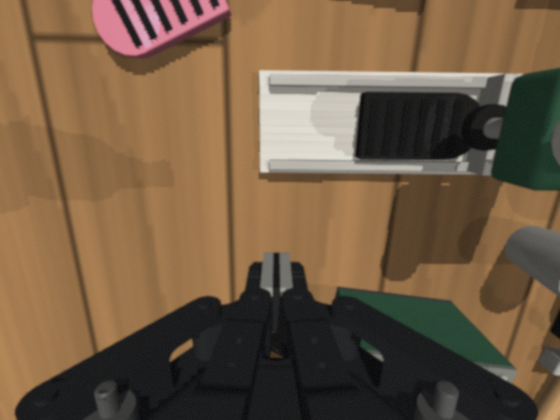

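View pics/s5.png

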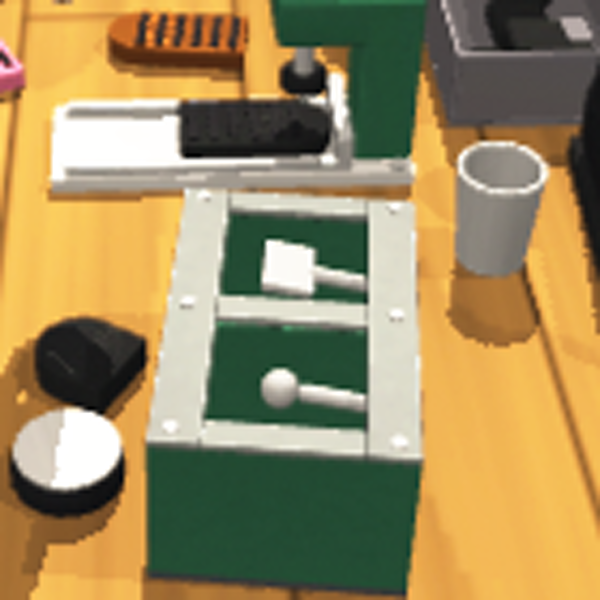

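```bash
python3 - <<'E'
from h import *
for n,p,z in(('sole TL',(361,93),32),('sole BL',(356,158),32),('nose',(483,125),32),('base TL',(260,71),12),('base BL',(261,171),12),('rail up L',(271,77),20),('rail lo L',(271,165),20),('rail up inner',(270,86),20),('rail lo inner',(271,161),20)): print(n,wray('p5.npz',*p,z).round(1))
plan(np.array([560,-60,240.]),-.1165,8)
E
```

```text
sole TL [544.9 169.5  32. ]
sole BL [546.5 109.4  32. ]
nose [666.  143.4  32. ]
base TL [449.7 188.8  12. ]
base BL [451.2  90.9  12. ]
rail up L [460.6 182.8  20. ]
rail lo L [461.9  98.8  20. ]
rail up inner [459.8 174.8  20. ]
rail lo inner [461.9 103.   20. ]
clock 8.7833 pos [465.2  70.3 192.5] turn [0.45 7.81 0.13] dist 168.0
[0.06 0.98 0.02] [ 1.15 -0.58 -1.66]
[0.06 0.98 0.02] [ 1.18 -0.58 -1.64]
[0.06 0.98 0.02] [ 1.21 -0.58 -1.62]
[0.06 0.98 0.02] [ 1.24 -0.58 -1.59]
[0.06 0.98 0.02] [ 1.26 -0.59 -1.57]
[0.06 0.98 0.02] [ 1.29 -0.59 -1.55]
[0.06 0.98 0.02] [ 1.31 -0.59 -1.53]
[0.06 0.98 0.02] [ 1.34 -0.59 -1.5 ]
```

```bash
python3 -m crank '[[0,1,0,1.2,-0.6,-1.6,-1],[0,1,0,1.2,-0.6,-1.6,-1],[0,1,0,1.2,-0.6,-1.6,-1],[0,1,0,1.2,-0.6,-1.6,-1],[0,1,0,1.2,-0.6,-1.6,-1],[0,1,0,1.2,-0.6,-1.5,-1],[0,1,0,1.2,-0.6,-1.5,-1],[0,0.5,0,0.8,-0.6,-1.2,-1],[0,0,0,0,0,0,-1],[0,0,0,0,0,0,-1]]';  python3 - <<'E'
from h import *
import cv2
snap('w6','p6.npz')
a=cams.grab_frame('scene');cv2.imwrite('pics/c6.png',cv2.resize(a[220:295,255:355],(800,600),interpolation=cv2.INTER_CUBIC))
E
```

```text
clock: 9.62
eef_pos: [549.8, -55.0, 229.4]
tcp_rot: [-1.579, 0.013, -0.112]
contact_force: [-0.2, 0.7, -0.1]
opening: 0.001
```

View pics/w6.png

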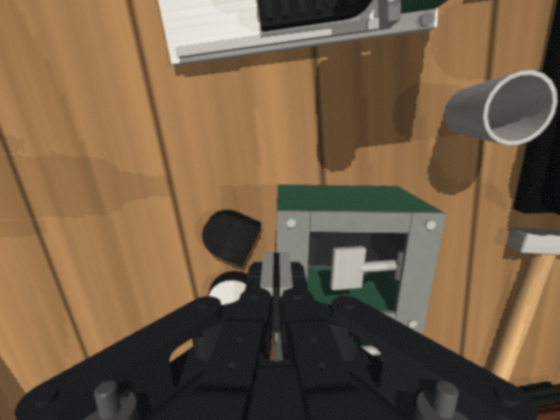

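View pics/c6.png

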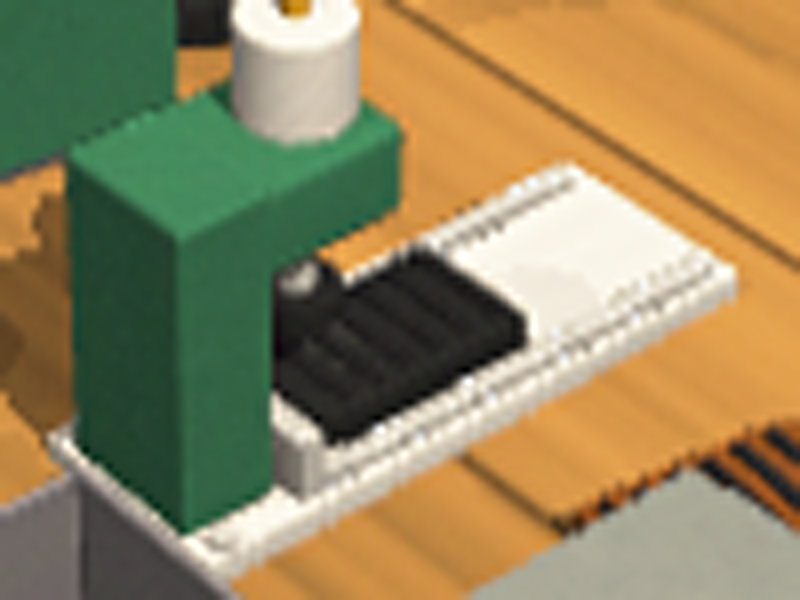

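```bash
python3 -m crank '[[0,0,0,0.5,-0.3,1.8,-1],[0,0,0,0.5,-0.3,1.8,-1],[0,0,0,0.5,-0.3,1.8,-1],[0,0,0,0,0,1,-1],[0,0,0,0,0,0,-1],[0,0,0,0,0,0,-1],[0,0,0,0,0,0,-1],[0,0,0,0,0,0,-1],[0,0,0,0,0,0,-1],[0,0,0,0,0,0,-1]]';  python3 - <<'E'
from h import *
import cv2
snap('w7','p7.npz')
a=cv2.imread('pics/w7.png');cv2.imwrite('pics/w7a.png',cv2.resize(a[0:150,150:450],(800,400),interpolation=cv2.INTER_CUBIC))
E
```

```text
clock: 10.55
eef_pos: [565.6, 12.3, 234.3]
tcp_rot: [-1.58, 0.02, -0.107]
contact_force: [-0.4, -0.1, 0.6]
opening: 0.0
```

View pics/w7a.png

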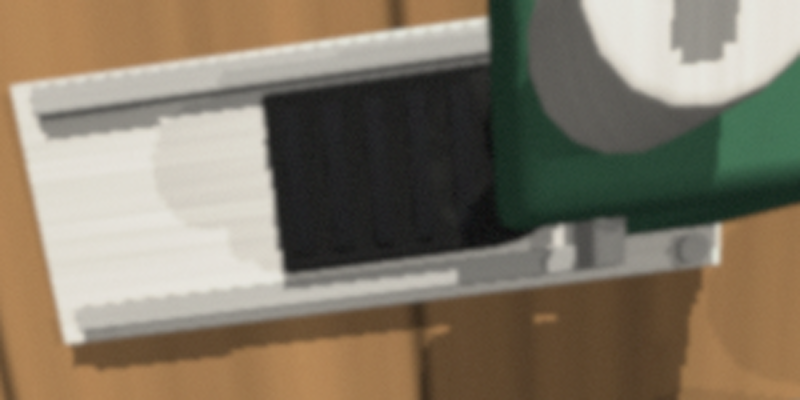

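```bash
python3 - <<'E'
from h import *
A=lambda p:(150+p[0]/2.667-.3,p[1]/2.667-.3)
for n,p,z in(('sole TL',(266,97),32),('sole BL',(288,272),32),('stop nearface top?',(590,222),42),('stop bottom',(580,262),20),('stop right top',(626,218),42),('base TL',(12,86),12),('base BL',(66,343),12),('base BR',(718,264),12),('rail lo L',(78,312),20),('rail up L',(33,92),20)): print(n,wray('p7.npz',*A(p),z).round(1))
E
python3 -c "
import cv2
a=cv2.imread('pics/w7.png');cv2.imwrite('pics/w7b.png',cv2.resize(a[70:120,310:430],(800,333),interpolation=cv2.INTER_CUBIC))"
```

```text
sole TL [551.4 169.   32. ]
sole BL [551.9 107.2  32. ]
stop nearface top? [668.1 112.   42. ]
stop bottom [670.2  98.9  20. ]
stop right top [681.5 112.   42. ]
base TL [449.9 188.8  12. ]
base BL [450.5  89.9  12. ]
base BR [729.2  92.2  12. ]
rail lo L [461.1 101.6  20. ]
rail up L [460.5 183.6  20. ]
```

View pics/w7b.png

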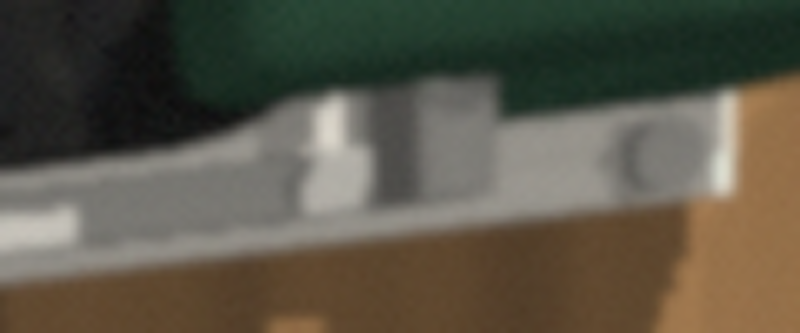

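```bash
python3 -c "
import cv2
a=cv2.imread('pics/w6.png');cv2.imwrite('pics/w6a.png',cv2.resize(a[180:340,260:460],(750,600),interpolation=cv2.INTER_CUBIC))"
```

```text
(no output)
```

View pics/w6a.png

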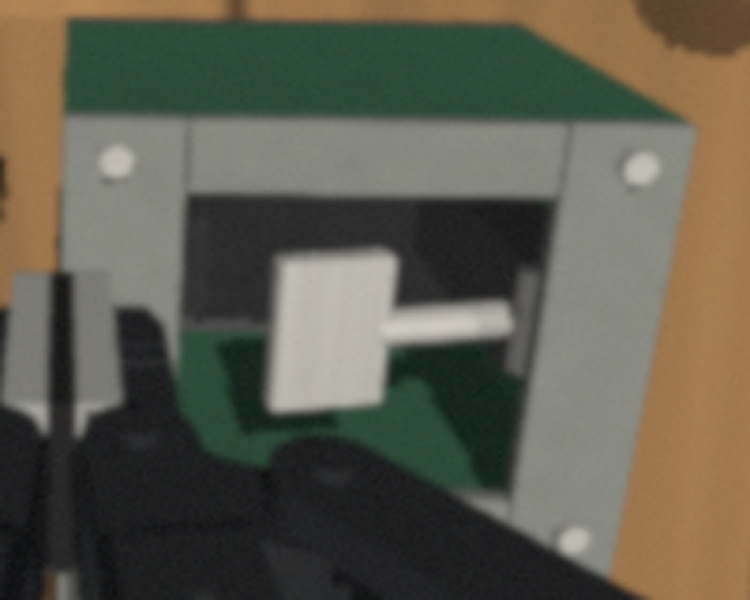

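```bash
python3 - <<'E'
from h import *
A=lambda p:(260+p[0]/3.75-.37,180+p[1]/3.75-.37)
W={}
for n,p,z in(('frTL',(65,113),112),('frTR',(694,124),112),('winTL',(188,193),112),('winTR',(555,200),112),('winBR',(511,492),112),('winL',(181,350),112)): W[n]=wray('p6.npz',*A(p),z);print(n,W[n].round(1))
P=[wray('p6.npz',*A(p),104) for p in((277,256),(397,250),(385,402),(267,412))];print(np.round(P,1),np.mean(P,0).round(1))
d=W['winTR']-W['winTL'];print(np.linalg.norm(d),np.arctan2(d[1],d[0]),np.linalg.norm(W['winBR']-W['winTR']))
d=W['frTR']-W['frTL'];print(np.linalg.norm(d),np.arctan2(d[1],d[0]))
print('winc',(W['winTL']+W['winBR'])/2)
d=d/np.linalg.norm(d);n=np.array([d[1],-d[0],0]);print('winc from frame',(W['frTL']+W['frTR'])/2+n*(115-53))
c,s=np.cos(-.1165),np.sin(-.1165);print('ext',[608.3-s*53,-179.5+c*53])
E
```

```text
frTL [549.  -55.3 112. ]
frTR [695.4 -73.9 112. ]
winTL [576.2 -78.6 112. ]
winTR [663.6 -89.8 112. ]
winBR [ 654.2 -171.9  112. ]
winL [ 571.2 -120.9  112. ]
[[ 597.8 -101.3  104. ]
 [ 627.9 -102.9  104. ]
 [ 623.9 -146.6  104. ]
 [ 592.8 -146.4  104. ]] [ 610.6 -124.3  104. ]
88.14918052072916 -0.1275879335990278 82.67320463565736
147.61858678390482 -0.12641350207254193
winc [ 615.1931234 -125.2588616  112.       ]
winc from frame [ 614.40056944 -126.12960911  112.        ]
ext [np.float64(614.4605424988315), np.float64(-126.85925802080588)]
```

```bash
python3 - <<'E'
from h import *
plan(np.array([613.5,-125.5,200.]),-.12,8)
E
```

```text
clock 10.6 pos [565.6  12.3 234.3] turn [ 0.52  0.76 -1.16] dist 149.8
[ 0.06  0.1  -0.15] [ 0.79  0.43 -1.64]
[ 0.06  0.1  -0.15] [ 0.79  0.43 -1.64]
[ 0.06  0.1  -0.15] [ 0.79  0.43 -1.64]
[ 0.06  0.1  -0.15] [ 0.79  0.43 -1.64]
[ 0.06  0.1  -0.15] [ 0.79  0.43 -1.64]
[ 0.06  0.1  -0.15] [ 0.8   0.43 -1.64]
[ 0.06  0.1  -0.15] [ 0.8   0.43 -1.64]
[ 0.06  0.1  -0.15] [ 0.8   0.43 -1.64]
```

```bash
python3 -m crank '[[0.1,0.1,-0.2,0.8,0.4,-1.6,-1],[0.1,0.1,-0.2,0.8,0.4,-1.6,-1],[0.1,0.1,-0.2,0.8,0.4,-1.6,-1],[0.1,0.1,-0.2,0.8,0.4,-1.6,-1],[0.1,0.1,-0.2,0.8,0.4,-1.6,-1],[0,0.1,-0.2,0.8,0.4,-1.6,-1],[0,0.1,0,0.8,0.4,-1.4,-1],[0,0,0,0.3,0.2,-0.8,-1],[0,0,0,0,0,0,-1],[0,0,0,0,0,0,-1]]'; python3 - <<'E'
from h import *
plan(np.array([613.5,-125.5,135.]),-.12,1)
E
```

```text
clock: 11.43
eef_pos: [612.1, -120.5, 203.1]
tcp_rot: [-1.57, -0.002, -0.123]
contact_force: [0.1, 0.1, -0.0]
opening: -0.002
clock 11.4333 pos [ 612.1 -120.5  203.1] turn [-0.03 -0.16  0.14] dist 68.3
[-0.03 -0.16  0.14] [ 0.18  6.81 -0.48]
```

```bash
python3 -m crank '[[0,0,0,0,1.0,-0.2,-1],[0,0,0,0,1.2,-0.2,-1],[0,0,0,0,1.2,-0.1,-1],[0,0,0,0,1.2,0,-1],[0,0,0,0,0.8,0,-1],[0,0,0,0,0.5,0,-1],[0,0,0,0,0.2,0,-1],[0,0,0,0,0,0,-1],[0,0,0,0,0,0,-1],[0,0,0,0,0,0,-1]]'; python3 - <<'E'
from h import *
import cv2
plan(np.array([613.5,-125.5,120.]),-.12,1)
snap('w8','p8.npz')
a=cams.grab_frame('side');cv2.imwrite('pics/s8.png',cv2.resize(a[180:300,250:350],(600,720)[::1] if 0 else (500,600),interpolation=cv2.INTER_CUBIC))
a=cams.grab_frame('scene');cv2.imwrite('pics/c8.png',cv2.resize(a[150:250,190:310],(720,600),interpolation=cv2.INTER_CUBIC))
E
```

```text
clock: 12.27
eef_pos: [609.8, -122.0, 134.3]
tcp_rot: [-1.569, 0.001, -0.12]
contact_force: [0.5, 0.5, -0.6]
opening: 0.001
clock 12.2667 pos [ 609.8 -122.   134.3] turn [-0.09  0.03 -0.07] dist 15.2
[-0.09  0.03 -0.07] [ 0.41  1.43 -0.31]
```

View pics/w8.png

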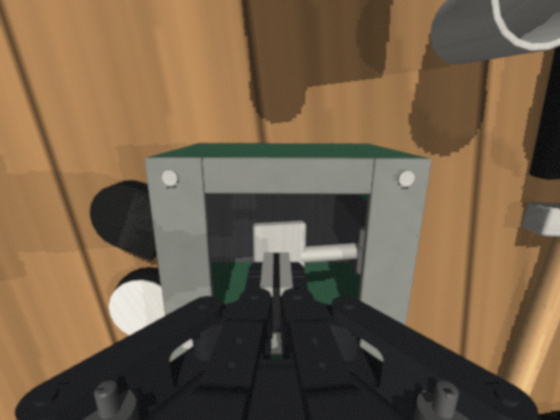

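View pics/s8.png

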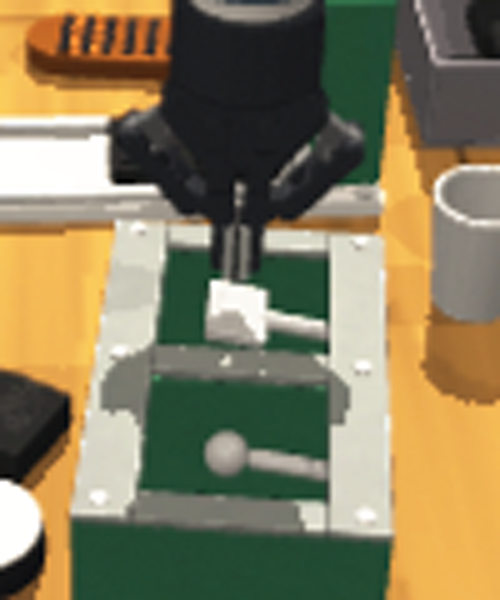

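View pics/c8.png

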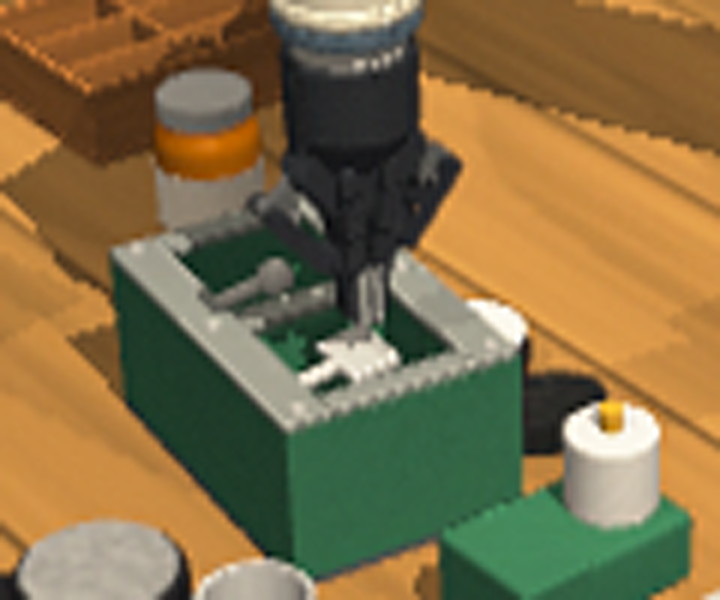

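```bash
python3 - <<'E'
from h import *
for n,p,z in(('pTL',(253,224),105),('pTR',(304,222),105),('wTL',(205,193),112),('wTR',(371,193),112),('fTL',(150,158),112),('fTR',(427,158),112)): print(n,wray('p8.npz',*p,z).round(1))
E
```

```text
pTL [ 598.6 -101.6  105. ]
pTR [ 628.  -103.9  105. ]
wTL [576.4 -78.7 112. ]
wTR [664.7 -89.2 112. ]
fTL [551.7 -57.  112. ]
fTR [693.9 -74.  112. ]
```

```bash
python3 -m crank '[[0,0,0,0.2,0.3,-0.2,-1],[0,0,0,0.1,0.3,-0.1,-1],[0,0,0,0,0.4,0,-1],[0,0,0,0,0.4,0,-1],[0,0,0,0,0.4,0,-1],[0,0,0,0,0,0,-1],[0,0,0,0,0,0,-1],[0,0,0,0,0,0,-1],[0,0,0,0,0,0,-1],[0,0,0,0,0,0,-1]]'; python3 - <<'E'
from h import *
plan(np.array([612.5,-125,93.]),-.12,1)
E
```

```text
clock: 13.25
eef_pos: [613.3, -126.1, 115.3]
tcp_rot: [-1.569, -0.001, -0.12]
contact_force: [-0.4, 0.4, 0.3]
opening: -0.002
clock 13.25 pos [ 613.3 -126.1  115.3] turn [-0.08  0.    0.04] dist 22.4
[-0.08  0.    0.04] [-0.09  2.23  0.09]
```

```bash
python3 -m crank '[[0,0,0,0,0.3,0,-1],[0,0,0,0,0.3,0,-1],[0,0,0,0,0.3,0,-1],[0,0,0,0,0.3,0,-1],[0,0,0,0,0.3,0,-1],[0,0,0,0,0.2,0,-1],[0,0,0,0,0.1,0,-1],[0,0,0,0,0,0,-1],[0,0,0,0,0,0,-1],[0,0,0,0,0,0,-1]]'; python3 - <<'E'
from h import *
plan(np.array([612.5,-125,93.]),-.12,1)
E
```

```text
clock: 14.08
eef_pos: [613.2, -126.1, 96.4]
tcp_rot: [-1.57, -0.001, -0.12]
contact_force: [-1.5, 0.1, 2.9]
opening: -0.001
clock 14.0833 pos [ 613.2 -126.1   96.4] turn [-0.07  0.01  0.04] dist 3.7
[-0.07  0.01  0.04] [-0.08  0.34  0.1 ]
```

```bash
python3 -m crank '[[0,0,0,0,0.2,0,-1],[0,0,0,0,0.2,0,-1],[0,0,0,0,0.1,0,-1],[0,0,0,0,0.1,0,-1],[0,0,0,0,0,0,-1],[0,0,0,0,0,0,-1],[0,0,0,0,0,0,-1],[0,0,0,0,0,0,-1],[0,0,0,0,0,0,-1],[0,0,0,0,0,0,-1]]'; python3 - <<'E'
from h import *
import cv2
a=cams.grab_frame('side');cv2.imwrite('pics/s9.png',cv2.resize(a[180:300,250:350],(500,600),interpolation=cv2.INTER_CUBIC))
E
```

```text
clock: 14.92
eef_pos: [613.6, -126.1, 92.6]
tcp_rot: [-1.57, -0.002, -0.12]
contact_force: [-1.6, 0.1, 5.2]
opening: 0.0
```

View pics/s9.png

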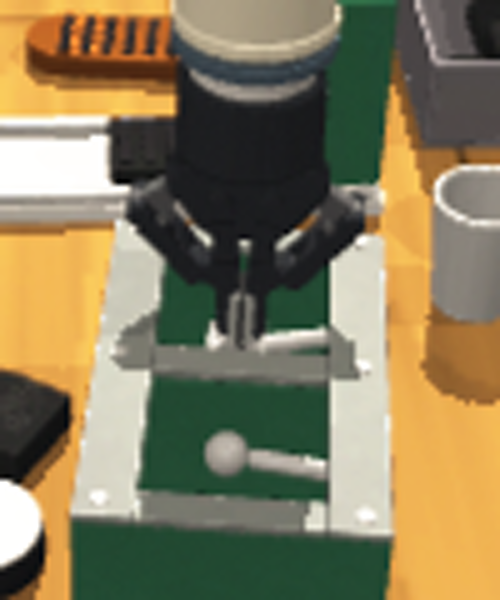

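```bash
python3 -m crank '[[0,0,0,0,0.2,0,-1],[0,0,0,0,0.2,0,-1],[0,0,0,0,0.2,0,-1],[0,0,0,0,0.2,0,-1],[0,0,0,0,0.2,0,-1],[0,0,0,0,0,0,-1],[0,0,0,0,0,0,-1],[0,0,0,0,0,0,-1],[0,0,0,0,0,0,-1],[0,0,0,0,0,0,-1]]'
```

```text
clock: 15.8
eef_pos: [614.2, -126.2, 92.7]
tcp_rot: [-1.57, -0.004, -0.12]
contact_force: [-1.9, -0.2, 4.7]
opening: 0.001
```

```bash
python3 -m crank '[[0,0,0,0,0.2,0,-1],[0,0,0,0,0.2,0,-1],[0,0,0,0,0.3,0,-1],[0,0,0,0,0.3,0,-1],[0,0,0,0,0.3,0,-1],[0,0,0,0,0.3,0,-1],[0,0,0,0,0.3,0,-1],[0,0,0,0,0.3,0,-1],[0,0,0,0,0.3,0,-1],[0,0,0,0,0.3,0,-1]]'
```

```text
clock: 16.63
eef_pos: [614.8, -126.3, 91.7]
tcp_rot: [-1.57, -0.005, -0.12]
contact_force: [-12.8, 3.2, 33.4]
opening: -0.002
```

At the end stop (33 N with no further travel). Retract straight up.

```bash
python3 -m crank '[[0,0,0,-0.1,-0.5,0,-1],[0,0,0,-0.1,-1,0,-1],[0,0,0,0,-1.5,0,-1],[0,0,0,0,-2,0,-1],[0,0,0,0,-2.5,0,-1],[0,0,0,0,-3,0,-1],[0,0,0,0,-3,1,-1],[0,0,0,-0.5,-1,2,-1],[0,0,0,-1,0,2,-1],[0,0,0,0,0,0,-1]]';  python3 - <<'E'
from h import *
import cv2
snap('w10','p10.npz')
a=cams.grab_frame('side');cv2.imwrite('pics/s10.png',cv2.resize(a[180:320,230:370],(600,600),interpolation=cv2.INTER_CUBIC))
E
```

```text
clock: 17.47
eef_pos: [602.7, -73.9, 244.4]
tcp_rot: [-1.569, -0.004, -0.123]
contact_force: [0.2, 0.5, -0.8]
opening: -0.002
```

View pics/w10.png

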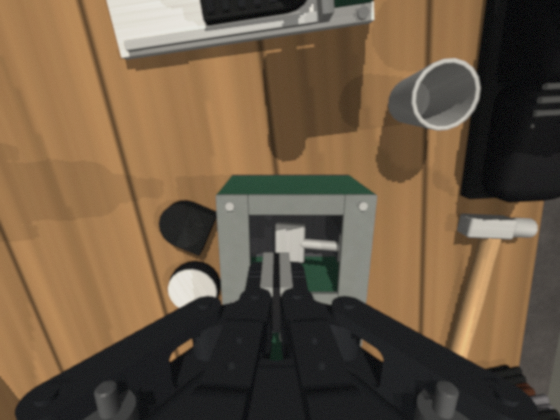

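View pics/s10.png

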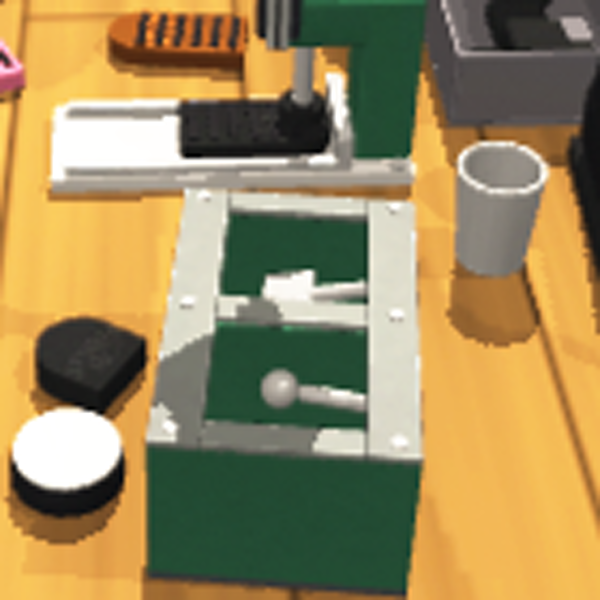

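```bash
python3 -m crank '[[0,0,0,0,0,0,-1],[0,0,0,0,0,0,-1],[0,0,0,0,0,0,-1],[0,0,0,0,0,0,-1],[0,0,0,0,0,0,-1],[0,0,0,0,0,0,-1],[0,0,0,0,0,0,-1],[0,0,0,0,0,0,-1],[0,0,0,0,0,0,-1],[0,0,0,0,0,0,-1]]'; python3 -c "
from h import *
print(order.sign_off())"
```

```text
clock: 18.4
eef_pos: [602.9, -79.3, 240.3]
tcp_rot: [-1.571, 0.001, -0.125]
contact_force: [0.3, -0.2, -0.3]
opening: 0.005
the job is handed in; nothing more can be done
None
```

I pushed the sole along the channel to the stop, then pressed the flat pedal down to its end stop through the left window. I backed the arm clear and handed the job in at 18.4 s; the hand-in gave no verdict.

- **Sole:** it stopped against about 9 N with no further travel. An overhead view then put its rear edge about 118 mm from the stop face, where exactly home is 120 mm. An earlier view suggested it was about 4 mm short. I put that down to sighting the lower rear edge, since that camera stood behind the sole.
- **End of the push:** the tool tilted slightly and its tip dropped to about 1 mm above the bed, with about 8 N of upward force. The sole still looked flat and in place afterwards.
- **Pedal:** it moved under about 5 N and stopped, moving only about 1 mm more at 33 N. The last pictures show it still down, the ram lowered over the sole and the ball lever looking unmoved. I judged the pedal by contact and by eye; its angle was not measured.
- **Everything else:** nothing in the pictures showed the box, guard frame or other items touched or moved, and the final contact force was about zero.

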